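# Hang the lift-off door of the dust hood on its two hinge pins and shut it

### The arm

A 6-joint arm with a two-finger parallel gripper is mounted at the origin on a cart in front of the work surface, level with it; the furniture and walls round the work are solid. World frame = base frame: x ahead of the robot, y to its left, z up, the work surface at z = 0. Lengths are in m, angles in rad, forces in N, time in s.
With the tool pointing down it reaches from about 0.375 to 0.9 m from the base axis. Payload 3.1 kg.
Tool frame: the origin (TCP) lies midway between the tips of the shut fingers; the grasp point (between the pads) lies 19 mm behind it; x points along the fingers, z is the direction in which the jaws open and shut, and the axes are right-handed (so a half turn about x gives the same grasp; the last joint's range is limited). The gripper opens to 85 mm and grips with 20 to 120 N. Pads are 22 mm wide; open, the fingers measure 114 mm over their backs; the gripper's body (76 mm by 85 mm) begins 54 mm behind the grasp point. The pads swing forward as they close: fully open they stand 13 mm farther back than shut.
Start: joints at [-1.325, 0.527, 1.433, -0, 1.181, -0.178], TCP at [0.257, -0.57, 0.231] pointing down, gripper open.
Joint ranges: [-3.08, 3.08], [-0.75, 2.2], [0.22, 2.44], [-1.43, 4.57], [0, 2.65], [-2.85, 2.85]. Speed limits (rad/s): [2.79, 2.79, 3.14, 3.14, 3.14, 3.14].

### API

Orientations are given as a unit quaternion [x, y, z, w].
In Python, from station import telemetry, optics, manip gives the robot as it stands.
- The arm moves only by the tool step_arm, never from a script. Its argument "commands" is a list of rows, each a list of 4 numbers: the shift along the tool's x, y, z in m, then the turn about the tool's x in rad. A call has 1 to 8 rows; each row is the pose to reach, as a shift and turn from the pose measured when the call began, along the tool's axes at that moment; what a row does not reach only later rows make up. A row lasts 1/12 s, in which the tool goes at most 41.7 mm and 7.16 degrees, less where a joint would pass 70% of its speed; a pose out of reach is approached as far as the arm can. A call with a gripper value outside its range is refused whole. "jaw" is the finger opening in m, from 0 to 0.0854, set as the call begins (left out, the last holds). The fingers move at their own pace and stop on an object; "grip_force" is the grip in N (left out, the last holds). Time passes only in rows, so rows that repeat a pose let the fingers close. It gives the time, the measured TCP pose, the force and the opening at its end, in the units of the state.
- telemetry.sense(): the state, without advancing time (a new reading comes with each control period).
- optics.snapshot(name): name is "scene" or "side" or "wrist"; returns the picture (420x560x3 uint8, red, green, blue); there is no depth.
- optics.camera_params(name): a dict with "mtx" (3x3 intrinsics, pixels), "origin" and "attitude" of the camera in the world. Camera axes: x right, y down, z forward; pixel columns grow to the right and rows downward; lengths in m; the calibration is good to about 2 mm. A picture is of the moment at which its call begins: read the wrist's pose just before it. camera_params takes no time and is no camera call; for the wrist camera it gives the pose at the moment of the call.
- manip.sign_off(): hands the job in, once; it reports no verdict.
The state is a dict: "t": time; "q": joint angles; "qd": joint speeds; "tau": joint torques, N m; "tcp_pos": TCP position; "tool_rot": TCP orientation; "force": force on the tool from outside, world axes, zero at the start; "ft_torque": the same for the moment, N m; "finger_gap": opening from 0.0 (shut) to 1.0 (fully open).
Only numpy, scipy, OpenCV 4.12 (cv2) and the standard library are available. Lean on these libraries where they do the work, as an engineer would, in place of code of your own. Each camera call takes 0.05 s, during which the arm holds its last target.

### The job

Lift the metal door out of its wooden rest and hang it, standing well open, on the dust hood's two upright hinge pins so that both knuckles drop fully home together; the hinge bracket was set by eye, so feel for the pins gently and never push the door against pins or stops with more than about 10 N. Then swing it shut against the rubber stops, let go, and leave the two loose blocks on the bench where they are.

Things in the scene. Friction and masses are not known exactly. Their poses are not given: they have to be found in the camera images.
- hood: Grey sheet-steel dust hood fixed to the bench, 110 deep (x) x 120 wide (y) x 108 high (mm), open at its front, which faces its own -x. Origin: centre of its underside on the bench top; z up. At its left front corner (+y) a dark steel bracket (post x -43 to -17, y 64 to 80, z to 100) has two forward arms, 12 wide, 6 thick, tops at z = 20 and 92, each with an upright hinge pin.
- hinge_nominal (a point): Nominal pin axis at the top of the lower arm: (-70, 72, 20) mm in the hood frame, axes as the hood's. The bracket is fixed hard, set by eye: the real vertical pin axis stands up to 5 mm off this in hood x and up to 5 mm in hood y, unreported; heights are exact. Pins on one axis, 7.4 mm diameter, 18 tall, flat-topped, edges barely rounded: tips at z = 38 (lower) and 110 (upper) in the hood frame.
- stop (a point): Face of the upper of two round rubber stops (diameter 12, 11 mm proud of the hood's front) at the side away from the hinge, hood frame (-66, -41, 92) mm; the other is 64 mm below. The shut door's inner face rests on them, parallel to the hood's front within 0.08 rad. They give about 1 mm per 4 N, at most 4 mm. Leverage adds hinge forces, so a push on the tab loads the hood severalfold.
- door: Loose aluminium door, 0.24 to 0.36 kg. Origin: on the hinge axis at the lower end of the lower knuckle, z up. Panel 8 thick (x -4 to 4), y -18 to -120, z 0 to 95 (mm), outer face to -x. Two steel knuckles (open tubes, outside 20, bore 10, 16 tall) round the z axis at z 0 to 16 and 72 to 88. Shut, its axes are parallel to the hood's; opened by angle a, its yaw is the hood's yaw minus a.
- tab (a point): Centre of the door's grip tab, (0, -67, 112.5) mm in the door frame, axes as the door's: dark steel bar on the top edge, 12 thick (x), 46 long (y), 35 tall (z); pinch it across x from above.
- door_top_knuckle (a point): Top end of the door's upper knuckle, (0, 0, 88) mm in the door frame. Fully home, knuckles sit on the bracket arms, the door's origin at the height of hinge_nominal. Way in: door upright, its origin 20 to 45 mm above that height (the lower knuckle passes between lower pin tip and upper arm), moved in sideways from the hood's front, then lowered. It turns easily and stays where left.
- rest: Fixed wooden door rest, 70 (x) x 90 (y) mm, with a slot along its y, 10 wide, floor at z = 10, walls 12 thick to z = 40. Origin: centre of its underside on the bench top. At the start the door stands upright in the slot with about the rest's yaw, its origin at about (0, 67, 10) mm in the rest's frame; it is lifted straight up.
- wood_block: Loose bystander: wooden block 51 x 48 x 42 mm, origin at the centre of its underside. Leave alone.
- steel_block: Loose bystander: small drilled steel block 38 x 48 x 20 mm, origin at the centre of its underside. Leave alone.
There are look-alikes about, which are no part of the job. Of the things that look like the door, the largest one is meant.

How it is judged:
By the outcome, as a careful person would: the job done as asked, in the order asked, and still so for the second after the job is handed in, with the robot touching nothing.
It also fails if it takes over 72 s, if anything falls off the work surface, if the arm or the gripper's body presses on something with over 40 N, if the wrist force passes 120 N, or if a joint passes its speed limit or range.

## Working session

There is one attempt and no reset: what is moved stays moved. The work goes in short steps, Python scripts to look and compute and a tool call to move; the robot and the scene stay as the last step left them, time stands still between calls to the robot, and variables do not carry over. Pictures are saved under pics/ and viewed, and the job is handed in when it is done.

Besides the shell and the picture viewer there is one more tool, called by a JSON object that holds its "api" and its "payload". step_arm: Moves the arm, as the interface text tells. Its arguments: {"type":"object","properties":{"commands":{"type":"array","items":{"type":"array","items":{"type":"number"}}},"jaw":{"type":"number"},"grip_force":{"type":"number"}},"required":["commands"]}

```bash
mkdir -p pics; ls
python3 - <<'E'
from station import telemetry, optics
import cv2
print(telemetry.sense())
for n in ("scene","side","wrist"):
    p=optics.camera_params(n); print(n,p)
    cv2.imwrite(f"pics/{n}0.png",optics.snapshot(n)[:,:,::-1])
E
```

```text
pics
{'t': 0.0, 'q': array([-1.32550610e+00,  5.28480368e-01,  1.43390464e+00, -4.25981227e-06,
        1.18142344e+00, -1.78494419e-01]), 'qd': array([-1.02886680e-06,  5.83990330e-04, -6.72476282e-04, -1.09963680e-03,
       -3.51722971e-04,  9.46055933e-04]), 'tau': array([-1.77387374e-04, -4.42355633e+01, -1.78022772e+01, -2.71598055e-04,
        8.52123223e-03, -7.27040231e-06]), 'tcp_pos': array([ 0.2568583 , -0.56898416,  0.23032417]), 'tool_rot': array([ 0.38419561,  0.59454552, -0.38312737,  0.59339934]), 'force': array([-0.15838802,  0.36334227, -0.34328611]), 'ft_torque': array([ 0.00674819, -0.00457317,  0.00332974]), 'finger_gap': 1.0030914530376442}
scene {'mtx': array([[453.13293901,   0.        , 277.39535224],
       [  0.        , 453.13293901, 213.73374252],
       [  0.        ,   0.        ,   1.        ]]), 'origin': array([-0.03590399,  0.30460711,  0.95709408]), 'attitude': array([-0.47661082,  0.8053755 , -0.29844507,  0.18746461])}
side {'mtx': array([[411.54248835,   0.        , 279.93209073],
       [  0.        , 411.54248835, 219.36782278],
       [  0.        ,   0.        ,   1.        ]]), 'origin': array([ 0.40614434, -0.83781727,  0.44756403]), 'attitude': array([ 0.82870444, -0.11282982,  0.06826749, -0.54392824])}
wrist {'mtx': array([[329.24620153,   0.        , 276.80037127],
       [  0.        , 329.24620153, 210.38138787],
       [  0.        ,   0.        ,   1.        ]]), 'origin': array([ 0.32161779, -0.54057828,  0.37249079]), 'attitude': array([ 0.83164618, -0.53720291, -0.07654671,  0.1179757 ])}
```

View pics/scene0.png

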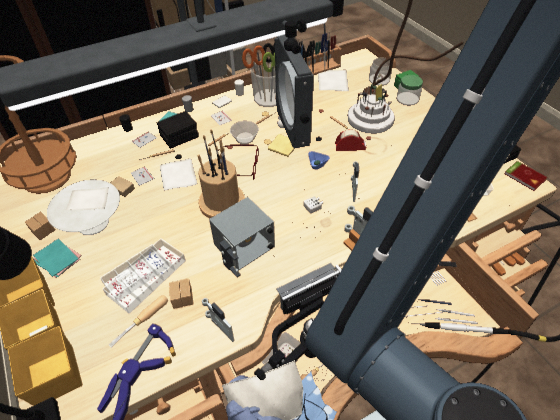

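View pics/side0.png

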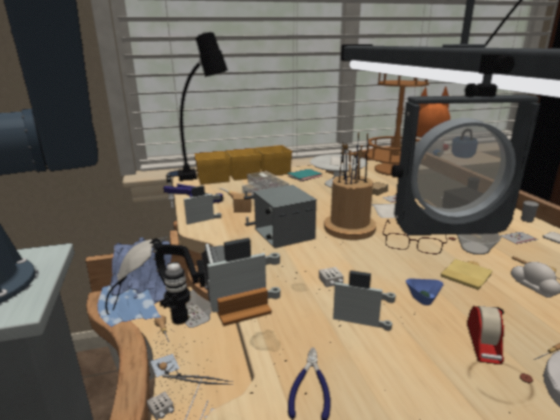

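View pics/wrist0.png

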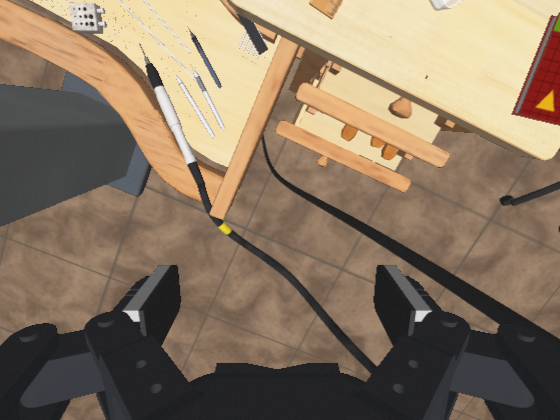

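Scene picture: hood at about (242,235), the door half hidden behind the arm at about (310,285), and look-alikes at (215,315) and (358,222). Side picture: the door stands in its rest at (238,275) and the hood is at (285,215). I'll write the helpers and enlarge these views.

```bash
cat > h.py <<'E'
import numpy as np, cv2
from scipy.spatial.transform import Rotation as R
from station import telemetry, optics
P={}
def cam(n):
    if n!="wrist" and n in P: return P[n]
    p=optics.camera_params(n); P[n]=p; return p
def ray(n,uv,p=None):
    p=p or cam(n); d=np.linalg.solve(p["mtx"],[uv[0],uv[1],1.0]); return np.array(p["origin"]),R.from_quat(p["attitude"]).apply(d)
def onz(n,uv,z,p=None):
    o,d=ray(n,uv,p); return o+d*(z-o[2])/d[2]
def tri(obs):
    A=np.zeros((3,3));b=np.zeros(3)
    rs=[ray(*o) for o in obs]
    for o,d in rs:
        d=d/np.linalg.norm(d);M=np.eye(3)-np.outer(d,d);A+=M;b+=M@o
    x=np.linalg.solve(A,b)
    return x,[np.linalg.norm(np.cross(x-o,d/np.linalg.norm(d))) for o,d in rs]
def proj(n,X,p=None):
    p=p or cam(n); c=R.from_quat(p["attitude"]).inv().apply(np.atleast_2d(X)-p["origin"]); u=c@p["mtx"].T; return u[:,:2]/u[:,2:]
def snap(n,name):
    p=cam(n) if n!="wrist" else optics.camera_params(n)
    im=optics.snapshot(n); cv2.imwrite(f"pics/{name}.png",im[:,:,::-1]); return im,p
def crop(src,x0,y0,x1,y1,k,name):
    im=cv2.imread(f"pics/{src}.png")[y0:y1,x0:x1]; cv2.imwrite(f"pics/{name}.png",cv2.resize(im,None,fx=k,fy=k,interpolation=cv2.INTER_CUBIC))
E
python3 - <<'E'
from h import *
crop("scene0",180,180,380,330,4,"c1"); crop("side0",170,170,330,330,3.7,"c2")
s=telemetry.sense(); print(R.from_quat(s["tool_rot"]).as_matrix().round(3))
E
```

```text
[[-0.     0.912  0.411]
 [ 0.002  0.411 -0.912]
 [-1.     0.    -0.002]]
```

View pics/c1.png

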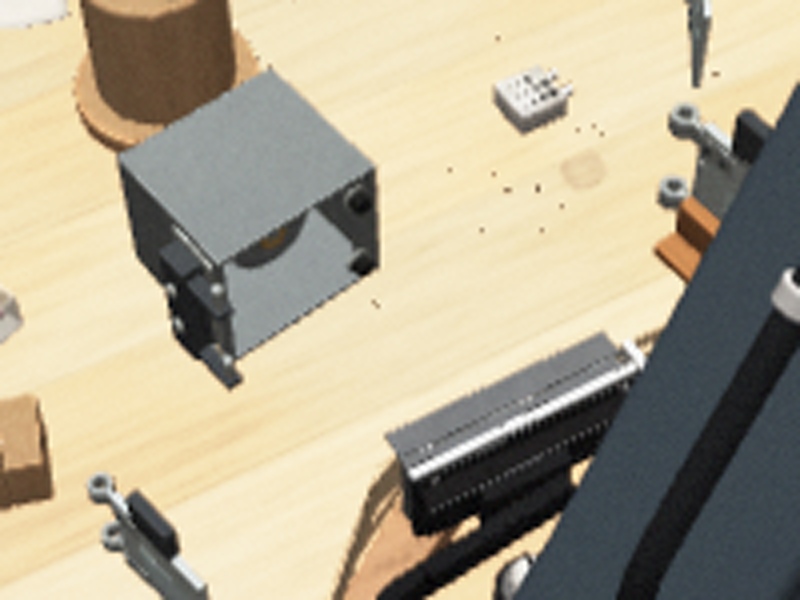

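View pics/c2.png

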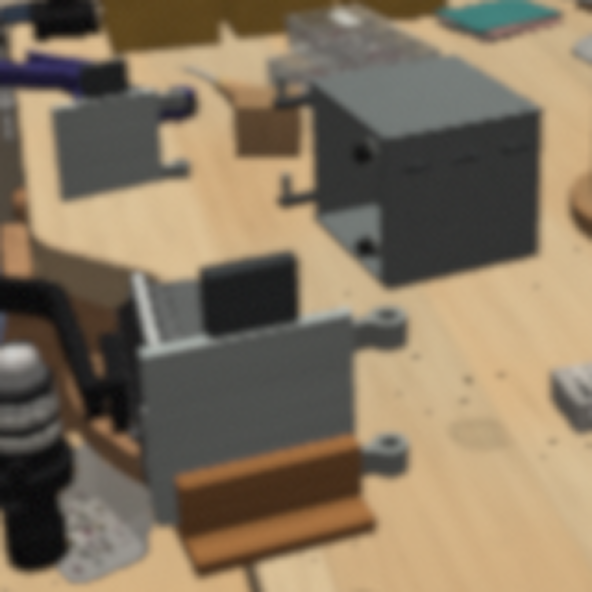

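Run:
```python
from h import *
S=lambda x,y:("scene",(180+x/4,180+y/4)); D=lambda x,y:("side",(170+x/3.7,170+y/3.7))
print("Kup top",tri([S(683,116),D(388,318)]))
print("Klo top",tri([S(673,185),D(388,444)]))
# hood top corners at z .108
for n,p in dict(backleft=(120,155),back=(272,70),right=(376,168),frontL=(222,262)).items():
    print(n,onz(*S(*p),0.108).round(4))
for n,p in dict(fl=(313,82),back=(458,57),br=(540,108),fr=(385,137)).items():
    print(n,onz(*D(*p),0.108).round(4))
# scene pins
print("upin tip",onz(*S(180,230),0.11),"low tip",onz(*S(233,355),0.038))
```

```text
Kup top (array([ 0.56125501, -0.21248077,  0.09542545]), [np.float64(0.0016320229540098226), np.float64(0.0016320229540098053)])
Klo top (array([ 0.56070013, -0.21337114,  0.02544554]), [np.float64(0.0007281138905364533), np.float64(0.0007281138905362729)])
backleft [0.6937 0.117  0.108 ]
back [0.7127 0.003  0.108 ]
right [ 0.607  -0.0165  0.108 ]
frontL [0.5874 0.0967 0.108 ]
fl [0.591  0.0946 0.108 ]
back [0.6975 0.1159 0.108 ]
br [0.718  0.0062 0.108 ]
fr [ 0.6123 -0.0136  0.108 ]
upin tip [0.61984659 0.10903134 0.11      ] low tip [0.57070316 0.10375082 0.038     ]
```

Run:
```python
from h import *
S=lambda x,y:("scene",(180+x/4,180+y/4)); D=lambda x,y:("side",(170+x/3.7,170+y/3.7))
a=onz(*D(147,354),.105); b=onz(*D(352,317),.105); print(a,b,np.linalg.norm(a-b)); d=b-a; print("door y dir yaw",np.arctan2(d[1],d[0])-np.pi/2)
# tab top corners z=.14
for p in [(203,267),(296,253),(208,333)]: print(onz(*D(*p),.14))
# rest bottom edge front
a=onz(*D(200,572),0.0);b=onz(*D(374,524),0);print(a,b,np.linalg.norm(a-b),np.arctan2(b[1]-a[1],b[0]-a[0])-np.pi/2)
p=cam("wrist");s=telemetry.sense()
T=R.from_quat(s["tool_rot"]);print(T.inv().apply(p["origin"]-s["tcp_pos"]),T.inv().apply(R.from_quat(p["attitude"]).apply([0,0,1])))
```

```text
[ 0.44622105 -0.23030657  0.105     ] [ 0.54276583 -0.22219914  0.105     ] 0.09688459180382057
door y dir yaw -1.4870170611186313
[ 0.47506365 -0.22067824  0.14      ]
[ 0.51816343 -0.21837318  0.14      ]
[ 0.46836745 -0.28194635  0.14      ]
[ 0.45996271 -0.2545963   0.        ] [ 5.46760036e-01 -2.40933108e-01 -5.55111512e-17] 0.0878661405333021 -1.4146626594018412
[-0.14204356  0.07079518  0.00038654] [ 0.96035667 -0.27877127  0.00127925]
```

{"api": "step_arm", "payload": {"commands": [[-0.005,0.015,-0.01,0.02],[-0.01,0.045,-0.03,0.06],[-0.02,0.08,-0.05,0.1],[-0.02,0.115,-0.07,0.15],[-0.02,0.15,-0.09,0.2],[-0.02,0.185,-0.115,0.25],[-0.02,0.22,-0.135,0.29],[-0.02,0.25,-0.155,0.32]]}}

```text
t: 0.82
tcp_pos: [0.422, -0.3227, 0.2508]
tool_rot: [0.474, 0.526, -0.473, 0.524]
force: [1.2, -1.1, -0.5]
finger_gap: 1.002
```

Run:
```python
from h import *
s=telemetry.sense(); print(s["t"],s["tcp_pos"],s["q"].round(3)); M=R.from_quat(s["tool_rot"]).as_matrix(); print(M.round(3))
print("to go",M.T@(np.array([.494,-.221,.25])-s["tcp_pos"]))
```

```text
0.8167 [ 0.42204409 -0.3226842   0.25077741] [-8.640e-01  3.780e-01  1.643e+00  1.000e-03  1.122e+00  6.040e-01]
[[-0.     0.995  0.102]
 [ 0.002  0.102 -0.995]
 [-1.    -0.    -0.002]]
to go [ 0.00099686  0.08196072 -0.09380501]
```

{"api": "step_arm", "payload": {"commands": [[0,0.02,-0.025,0],[0,0.045,-0.055,0],[0,0.07,-0.08,0],[0,0.082,-0.094,0],[0,0.082,-0.094,0]]}}

```text
t: 1.23
tcp_pos: [0.4956, -0.2172, 0.2508]
tool_rot: [0.474, 0.527, -0.471, 0.525]
force: [0.3, -1.3, -0.7]
finger_gap: 1.004
```

Run:
```python
from h import *
im,p=snap("wrist","w1"); print(p["origin"],p["attitude"]); snap("scene","s1"); s=telemetry.sense(); print(s["t"],s["tcp_pos"])
import pickle; pickle.dump(p,open("w1.pkl","wb"))
crop("s1",180,130,380,280,4,"s1c")
```

```text
[ 0.56610346 -0.21056133  0.39288822] [ 0.73667314 -0.66152359 -0.09471875  0.10357402]
1.3333 [ 0.49400987 -0.22023644  0.25074535]
```

View pics/w1.png

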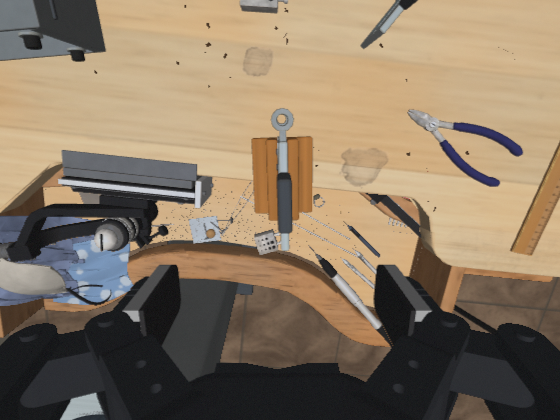

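View pics/s1.png

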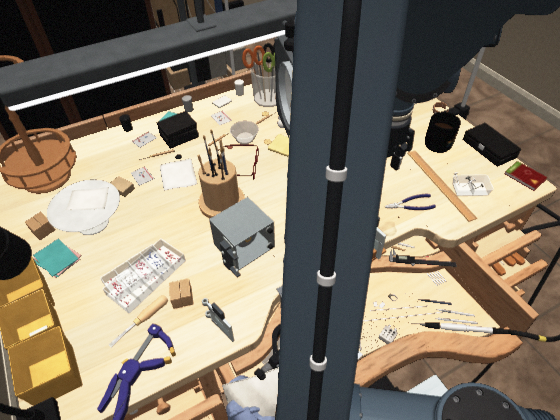

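Run:
```python
from h import *
crop("w1",230,90,340,270,3.3,"w1c")
```

```text
(no output)
```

View pics/w1c.png

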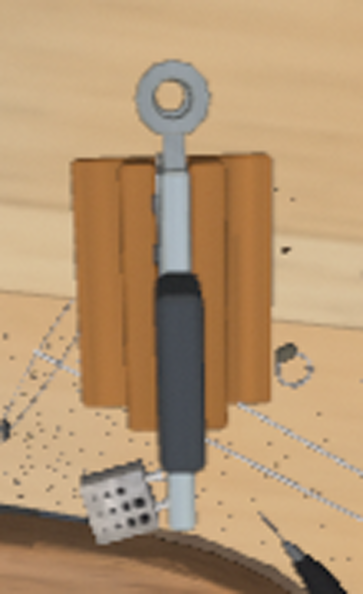

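Run:
```python
from h import *
import pickle; p=pickle.load(open("w1.pkl","rb"))
W=lambda x,y,z:onz("wrist",(230+x/3.3,90+y/3.3),z,p)
k=W(171,96,.098); c=[W(*q,.14) for q in [(158,293),(204,293),(162,472),(205,469)]]
t=np.mean(c,axis=0); print("k",k,"tab",c,t, np.linalg.norm((k-t)[:2]))
e=W(181,527,.105); print("panel end",e,np.linalg.norm((k-e)[:2]))
for q in (e,t): d=k-q; print(np.arctan2(d[1],d[0])-np.pi/2)
print("yaw tab",[np.arctan2(a[1],a[0])-np.pi/2 for a in (c[0]-c[2],c[1]-c[3])])
s=telemetry.sense(); M=R.from_quat(s["tool_rot"]).as_matrix(); print(M.round(3),s["tcp_pos"])
print("go",M.T@(np.r_[t[:2],.25]-s["tcp_pos"]))
```

```text
k [ 0.56321745 -0.21447981  0.098     ] tab [array([ 0.51882007, -0.21584451,  0.14      ]), array([ 0.51998358, -0.22662525,  0.14      ]), array([ 0.4743653 , -0.22165653,  0.14      ]), array([ 0.47629193, -0.23212938,  0.14      ])] [ 0.49736522 -0.22406392  0.14      ] 0.06654600646478137
panel end [ 0.44566329 -0.23040342  0.105     ] 0.11862774387920064
-1.4361581733382418
-1.4262715206119427
yaw tab [np.float64(-1.4407935934945717), np.float64(-1.4454797686318825)]
[[-0.001  0.995  0.104]
 [ 0.002  0.104 -0.995]
 [-1.    -0.001 -0.002]] [ 0.49400987 -0.22023644  0.25074535]
go [0.00073353 0.00293872 0.00415805]
```

{"api": "step_arm", "payload": {"commands": [[0.02,0.003,0.004,-0.03],[0.055,0.003,0.004,-0.03],[0.09,0.003,0.004,-0.03],[0.12,0.003,0.004,-0.03],[0.138,0.003,0.004,-0.03],[0.143,0.003,0.004,-0.03],[0.143,0.003,0.004,-0.03]]}}

```text
t: 1.92
tcp_pos: [0.4958, -0.2243, 0.1063]
tool_rot: [0.466, 0.534, -0.466, 0.53]
force: [0.4, -0.4, 0.1]
finger_gap: 0.999
```

{"api": "step_arm", "payload": {"commands": [[0,0,0,0],[0,0,0,0],[0,0,0,0],[0,0,0,0],[0,0,0,0],[0,0,0,0]], "jaw": 0.03, "grip_force": 50}}

```text
t: 2.42
tcp_pos: [0.496, -0.2244, 0.1069]
tool_rot: [0.466, 0.534, -0.466, 0.53]
force: [-0.7, -0.7, -0.2]
finger_gap: 0.353
```

Run:
```python
from h import *
im,p=snap("wrist","w2"); s=telemetry.sense(); print(s["t"],s["tcp_pos"],s["force"],s["finger_gap"]); print(R.from_quat(s["tool_rot"]).as_matrix().round(3))
```

```text
2.4667 [ 0.49599766 -0.22436849  0.10676229] [-0.19357643  0.37404606 -1.00269351] 0.34850964743858437
[[-0.003  0.991  0.132]
 [ 0.003  0.132 -0.991]
 [-1.    -0.003 -0.004]]
```

View pics/w2.png

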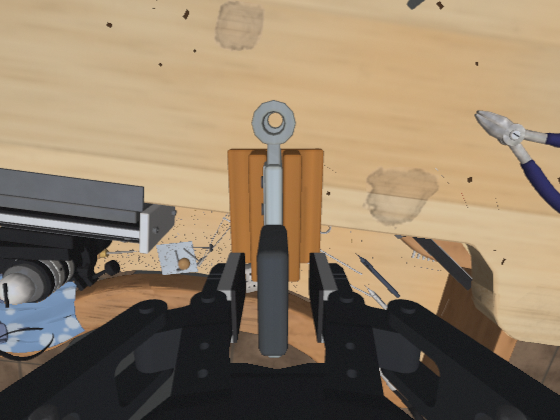

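The tab lies centred between the pads: tab at columns 260–289, pads at 241 and 310, knuckle at (273,122). Closing.

{"api": "step_arm", "payload": {"commands": [[0,0,0,0],[0,0,0,0],[0,0,0,0],[0,0,0,0],[0,0,0,0]], "jaw": 0.0, "grip_force": 60}}

```text
t: 2.88
tcp_pos: [0.4961, -0.2243, 0.1071]
tool_rot: [0.466, 0.534, -0.466, 0.53]
force: [0.4, 0.3, 5.4]
finger_gap: 0.127
```

Run:
```python
from h import *
s=telemetry.sense(); p=cam("wrist"); print(s["t"],s["tcp_pos"],s["force"],s["finger_gap"]); 
M=R.from_quat(s["tool_rot"]).as_matrix();print(M.round(4))
# lamp location
print("lamp R",tri([("scene",(328,22)),("side",(348,62))]),tri([("scene",(328,22)),("side",(560,88))]))
```

```text
2.8833 [ 0.49612777 -0.22430514  0.10709087] [0.41200959 0.31817666 5.39080957] 0.12655573313514953
[[-0.0031  0.9912  0.1323]
 [ 0.0035  0.1323 -0.9912]
 [-1.     -0.0026 -0.0039]]
lamp R (array([ 0.70844568, -0.21328177,  0.46211952]), [np.float64(0.05197271076008118), np.float64(0.05197271076008118)]) (array([ 0.9383001 , -0.36308712,  0.3847976 ]), [np.float64(0.001984262975724427), np.float64(0.00198426297572445)])
```

{"api": "step_arm", "payload": {"commands": [[-0.003,0,0,0],[-0.01,0,0,0],[-0.025,0,0,0],[-0.045,0,0,0],[-0.065,0,0,0],[-0.085,0,0,0],[-0.095,0,0,0],[-0.1,0,0,0]]}}

```text
t: 3.55
tcp_pos: [0.497, -0.2251, 0.2087]
tool_rot: [0.466, 0.533, -0.465, 0.531]
force: [-0.3, 0.0, -2.2]
finger_gap: 0.129
```

Run:
```python
from h import *
s=telemetry.sense(); print(s["t"],s["tcp_pos"],s["force"],s["ft_torque"],s["finger_gap"]); 
im,p=snap("wrist","w3"); print(p["origin"]); snap("side","d3")
crop("w3",180,60,370,380,1.8,"w3c")
crop("d3",150,130,350,280,4,"d3c")
import pickle; pickle.dump((p,s),open("w3.pkl","wb"))
```

```text
3.55 [ 0.49701434 -0.22512894  0.20868438] [-0.33569725  0.02582888 -2.23326027] [-0.0117495  -0.03864022 -0.04694937] 0.1286832446610943
[ 0.56746431 -0.21635129  0.35068891]
```

View pics/w3c.png

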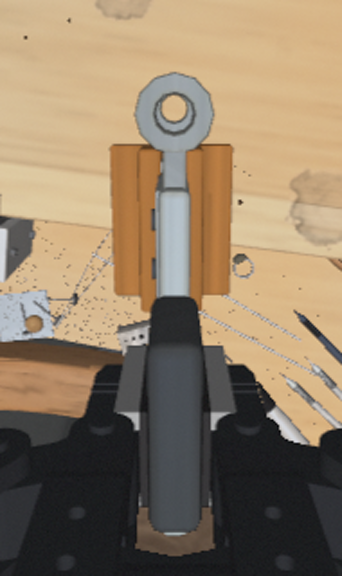

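View pics/d3c.png

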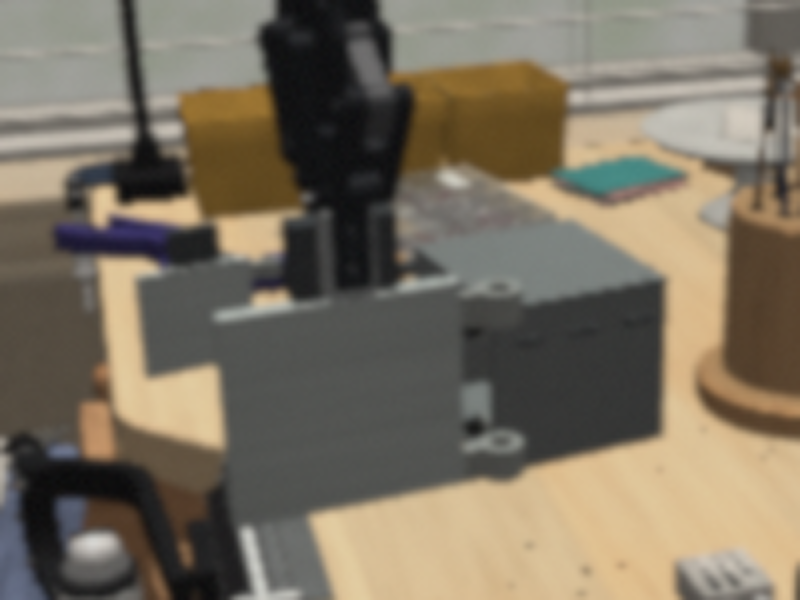

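Run:
```python
from h import *
import pickle; p1=pickle.load(open("w1.pkl","rb")); p,s=pickle.load(open("w3.pkl","rb"))
print(tri([("wrist",(150,208),p1),("side",(182,249))]),tri([("wrist",(32,215),p1),("side",(158,242))]))
print("comb",[onz("wrist",(62,150),z,p1) for z in (.0,.05)],onz("wrist",(195,165),.0,p1))
z=.098+s["tcp_pos"][2]-.1071
k=onz("wrist",(276.7,120),z,p); M=R.from_quat(s["tool_rot"]).as_matrix()
print("k",k, "tool off",M.T@(k-s["tcp_pos"])); print(M.round(4))
```

```text
(array([ 0.4288105 , -0.07617919,  0.05279157]), [np.float64(0.02652915440495498), np.float64(0.026529154404955086)]) (array([ 0.37546812,  0.11060219, -0.018071  ]), [np.float64(0.03013243966903565), np.float64(0.030132439669035546)])
comb [array([0.49952674, 0.03854415, 0.        ]), array([0.50799947, 0.00684232, 0.05      ])] [ 0.49861021 -0.11847413  0.        ]
k [ 0.56522376 -0.21653163  0.19958438] tool off [0.00905583 0.06875295 0.00052174]
[[-9.000e-04  9.912e-01  1.323e-01]
 [ 1.700e-03  1.323e-01 -9.912e-01]
 [-1.000e+00 -6.000e-04 -1.800e-03]]
```

Run:
```python
from h import *
print(tri([("scene",(180+100/4,180+487/4)),("side",(170+178/3.7,170+100/3.7))]))
print(tri([("scene",(180+150/4,180+510/4)),("side",(170+105/3.7,170+65/3.7))]))
print("wood",onz("scene",(181,292),.02))
```

```text
(array([0.51265129, 0.21256732, 0.06072868]), [np.float64(0.0014127676679790238), np.float64(0.0014127676679790084)])
(array([0.46282514, 0.19822458, 0.09796741]), [np.float64(0.0004975593319918698), np.float64(0.0004975593319919005)])
wood [0.58860802 0.24868665 0.02      ]
```

Run:
```python
from h import *
import pickle; p1=pickle.load(open("w1.pkl","rb"))
for a,b in [((388,437),(62,150)),((606,335),(197,165)),((410,473),(58,185))]:
    print(tri([("wrist",b,p1),("scene",(180+a[0]/4,180+a[1]/4))]))
```

```text
(array([ 0.49771297,  0.03841008, -0.00220636]), [np.float64(0.002013184620325007), np.float64(0.0020131846203248617)])
(array([ 0.49716556, -0.12084219, -0.00453839]), [np.float64(0.0013790305591168343), np.float64(0.0013790305591168599)])
(array([0.45984249, 0.04058565, 0.01021453]), [np.float64(0.0009927842797031248), np.float64(0.0009927842797032096)])
```

{"api": "step_arm", "payload": {"commands": [[-0.005,-0.005,-0.01,0],[-0.01,-0.01,-0.03,0],[-0.01,-0.02,-0.06,0],[-0.01,-0.025,-0.095,0],[-0.01,-0.025,-0.13,0],[-0.01,-0.025,-0.165,0],[-0.01,-0.022,-0.2,0],[-0.01,-0.02,-0.225,0]]}}

```text
t: 4.32
tcp_pos: [0.4439, -0.0011, 0.2173]
tool_rot: [0.465, 0.535, -0.466, 0.529]
force: [0.1, -0.4, -2.2]
finger_gap: 0.13
```

```bash
cat > st.py <<'E'
from h import *
s=telemetry.sense(); M=R.from_quat(s["tool_rot"]).as_matrix()
k=s["tcp_pos"]+M@np.array([.0090+.088,.06875,.0005])  # door origin estimate
print("t",s["t"],"tcp",s["tcp_pos"].round(4),"F",s["force"].round(2),"T",s["ft_torque"].round(3),"gap",round(s["finger_gap"],3))
print("door origin",k.round(4),"yaw",np.arctan2(M[1,2],M[0,2]).round(4)); print(M.round(4))
E
python3 st.py
```

```text
t 4.3167 tcp [ 0.4439 -0.0011  0.2173] F [ 0.09 -0.35 -2.2 ] T [-0.001 -0.006 -0.003] gap 0.13
door origin [0.5115 0.008  0.1198] yaw -1.4375
[[-0.0068  0.9911  0.1329]
 [ 0.0049  0.1329 -0.9911]
 [-1.     -0.0061 -0.0058]]
```

{"api": "step_arm", "payload": {"commands": [[0,0.004,-0.03,0],[0,0.008,-0.06,0],[0,0.01,-0.08,0],[0,0.012,-0.091,0],[0,0.012,-0.091,0],[0,0.012,-0.091,0]]}}

```text
t: 4.82
tcp_pos: [0.4423, 0.0912, 0.217]
tool_rot: [0.464, 0.536, -0.466, 0.529]
force: [-0.3, 0.7, -2.9]
finger_gap: 0.133
```

```bash
python3 st.py
python3 - <<'E'
from h import *
import pickle
s=telemetry.sense(); im,p=snap("wrist","w4"); pickle.dump((p,s),open("w4.pkl","wb")); snap("side","d4"); snap("scene","s4")
E
```

```text
t 4.8167 tcp [0.4423 0.0912 0.217 ] F [-0.3   0.69 -2.94] T [-0.043  0.058  0.025] gap 0.133
door origin [0.5096 0.1005 0.1194] yaw -1.4354
[[-0.0093  0.9908  0.135 ]
 [ 0.0046  0.135  -0.9908]
 [-0.9999 -0.0086 -0.0058]]
```

View pics/w4.png

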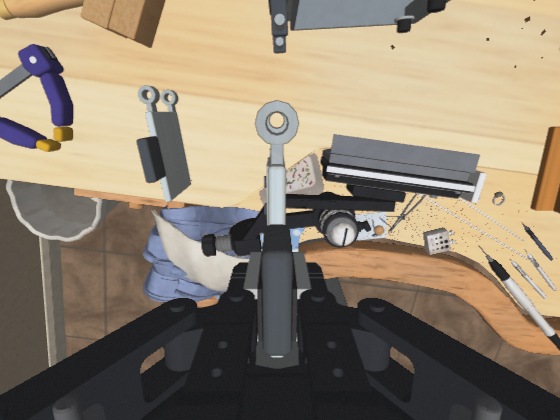

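View pics/d4.png

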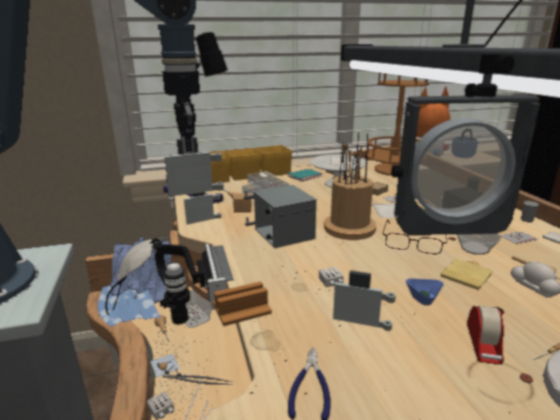

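View pics/s4.png

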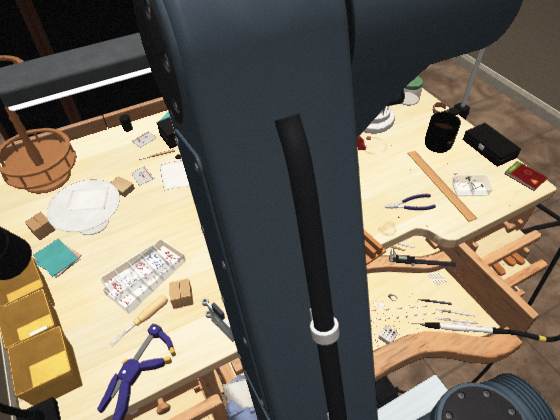

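```bash
python3 st.py
python3 - <<'E'
from h import *
crop("w4",230,0,340,150,4,"w4c")
E
```

```text
t 4.9667 tcp [0.4433 0.09   0.2174] F [-0.16  0.17 -2.71] T [ 0.021 -0.037 -0.007] gap 0.131
door origin [0.5108 0.099  0.1199] yaw -1.4384
[[-0.0078  0.9912  0.132 ]
 [ 0.0047  0.132  -0.9912]
 [-1.     -0.0071 -0.0057]]
```

View pics/w4c.png

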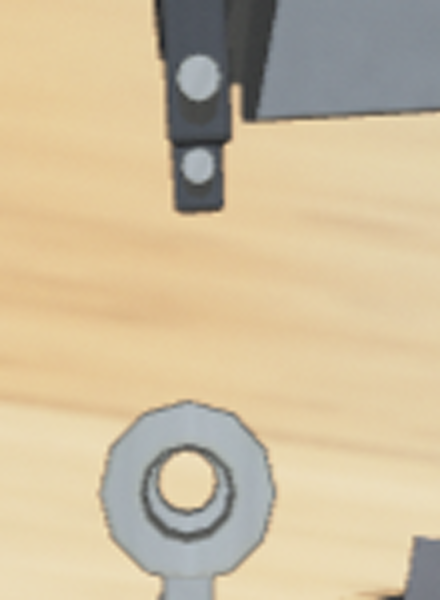

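```bash
cat > ana.py <<'E'
from h import *
import pickle
p,s=pickle.load(open("w4.pkl","rb")); M=R.from_quat(s["tool_rot"]).as_matrix()
W=lambda x,y,z:onz("wrist",(230+x/4,y/4),z,p)
u=W(198,78,.110); l=W(198,165,.038)
zo=s["tcp_pos"][2]-.1071+.010
k=W(188,489,zo+.088); kl=W(188,481,zo+.0)
print("pins",u,l,"knuckle",k,kl,"zo",zo)
print("TCP->k tool",M.T@(k-s["tcp_pos"]),M.T@(kl-s["tcp_pos"]))
print("need world (upper)",(u-k)[:2],"lower",(l-kl)[:2])
E
python3 ana.py
```

```text
pins [0.57282393 0.10710847 0.11      ] [0.5730317  0.10689696 0.038     ] knuckle [0.50945249 0.0997729  0.20789151] [0.50819679 0.09995422 0.11989151] zo 0.11989151031805663
TCP->k tool [0.00851416 0.06778293 0.00066596] [0.09652193 0.06731938 0.00083115]
need world (upper) [0.06337145 0.00733557] lower [0.06483491 0.00694274]
```

Run:
```python
from h import *
import pickle
p,s=pickle.load(open("w4.pkl","rb"));p1=pickle.load(open("w1.pkl","rb"))
print("cap",tri([("wrist",(342,228),p),("wrist",(108,236),p1)]))
crop("w4",190,140,420,290,3.4,"w4h"); crop("w1",0,140,220,310,3.5,"w1h");crop("d4",90,170,250,330,3.7,"d4h")
```

```text
cap (array([ 0.38585556,  0.00220687, -0.0277678 ]), [np.float64(0.0016130122849589295), np.float64(0.001613012284958867)])
```

View pics/w4h.png

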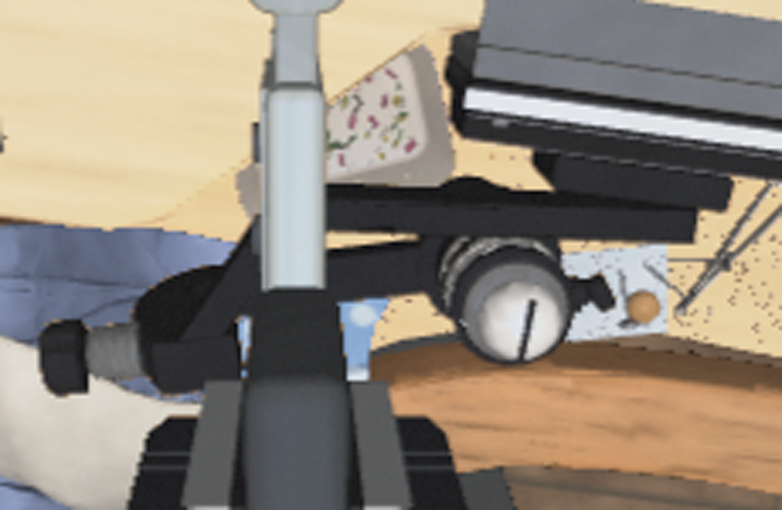

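View pics/w1h.png

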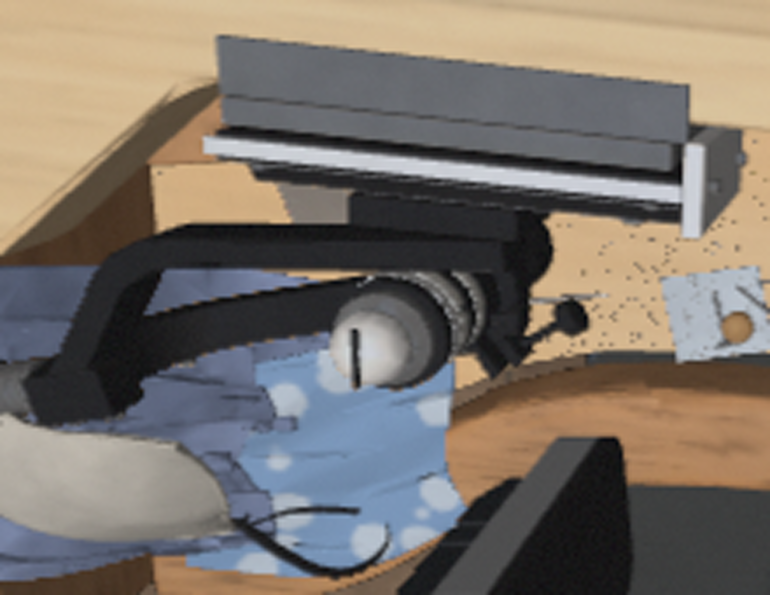

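View pics/d4h.png

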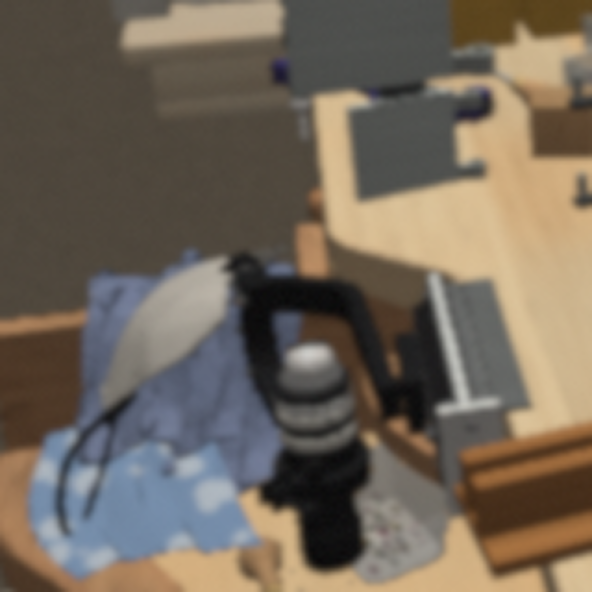

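{"api": "step_arm", "payload": {"commands": [[0,0.015,-0.001,0],[0,0.03,-0.003,0],[0.01,0.033,-0.003,0],[0.025,0.033,-0.003,0],[0.045,0.033,-0.003,0],[0.06,0.033,-0.003,0],[0.067,0.033,-0.003,0],[0.067,0.033,-0.003,0]]}}

```text
t: 5.63
tcp_pos: [0.4731, 0.097, 0.1481]
tool_rot: [0.464, 0.536, -0.468, 0.527]
force: [-0.3, 0.4, -1.8]
finger_gap: 0.128
```

```bash
python3 - <<'E'
from h import *
import pickle
s=telemetry.sense(); im,p=snap("wrist","w5"); pickle.dump((p,s),open("w5.pkl","wb")); snap("side","d5")
crop("w5",210,0,350,180,3.3,"w5c"); crop("d5",130,150,300,280,4.5,"d5c")
E
python3 st.py
```

```text
t 5.7333 tcp [0.4749 0.0972 0.15  ] F [ 0.37 -0.13 -3.03] T [-0.025 -0.023  0.07 ] gap 0.132
door origin [0.5423 0.1062 0.0525] yaw -1.4391
[[-0.0085  0.9913  0.1313]
 [ 0.0046  0.1314 -0.9913]
 [-1.     -0.0078 -0.0057]]
```

View pics/w5c.png

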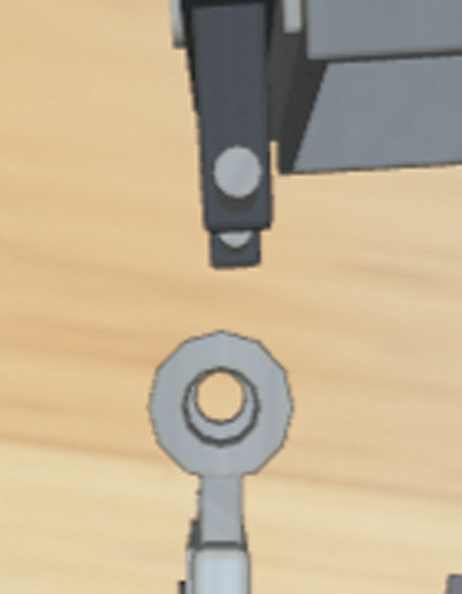

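View pics/d5c.png

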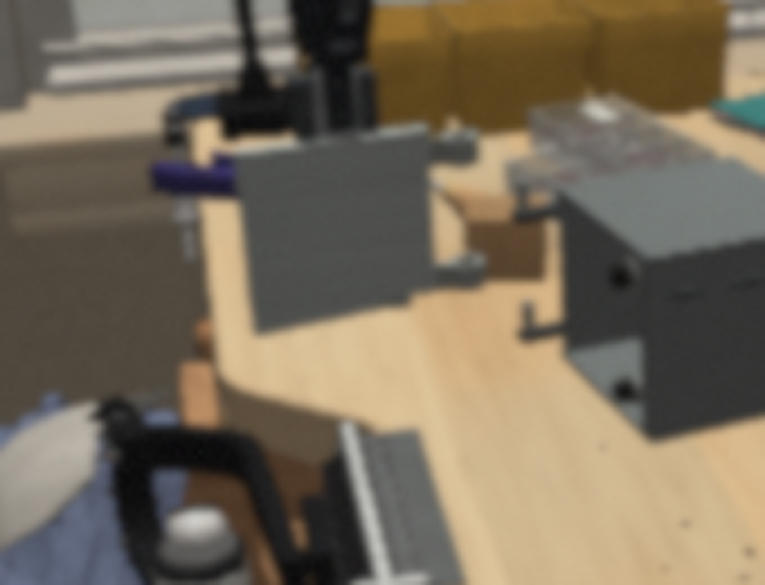

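Run:
```python
from h import *
import pickle
p,s=pickle.load(open("w5.pkl","rb")); M=R.from_quat(s["tool_rot"]).as_matrix()
W=lambda x,y,z:onz("wrist",(210+x/3.3,y/3.3),z,p)
u=W(237,172,.110)
zo=s["tcp_pos"][2]-.1071+.010
k=W(221,406,zo+.088); kl=W(219,396,zo+.0)
print("pin",u,"knuckle",k,kl,"zo",zo)
for a in (k,kl): d=(u-a);d[2]=0; print("need",d, M.T@d)
print("expected axis at pin tip height from tool tilt", k[:2]-M[:2,0]*0)
```

```text
pin [0.57296871 0.10726126 0.11      ] knuckle [0.53993244 0.10519113 0.13902407] [0.53875802 0.10587491 0.05102407] zo 0.051024074149586006
need [0.03303627 0.00207013 0.        ] [-0.00043206  0.03302014  0.00227245]
need [0.03421069 0.00138636 0.        ] [-0.00045099  0.03409479  0.00310407]
expected axis at pin tip height from tool tilt [0.53993244 0.10519113]
```

{"api": "step_arm", "payload": {"commands": [[0,0.006,0,0],[0,0.015,0.001,0],[0,0.024,0.002,0],[0,0.031,0.003,0],[0,0.0335,0.0028,0],[0,0.0335,0.0028,0],[0,0.0335,0.0028,0]]}}

```text
t: 6.32
tcp_pos: [0.5084, 0.0989, 0.1497]
tool_rot: [0.465, 0.535, -0.467, 0.528]
force: [0.2, -0.6, -1.7]
finger_gap: 0.131
```

```bash
python3 st.py
python3 - <<'E'
from h import *
import pickle
s=telemetry.sense(); im,p=snap("wrist","w6"); pickle.dump((p,s),open("w6.pkl","wb"))
crop("w6",220,60,340,180,5,"w6c")
E
python3 st.py
```

```text
t 6.3167 tcp [0.5084 0.0989 0.1497] F [ 0.21 -0.62 -1.73] T [-0.033  0.061  0.024] gap 0.131
door origin [0.5757 0.1079 0.0521] yaw -1.4389
[[-0.0092  0.9913  0.1315]
 [ 0.0046  0.1315 -0.9913]
 [-0.9999 -0.0085 -0.0058]]
t 6.3667 tcp [0.508  0.0989 0.1496] F [ 0.02  0.01 -2.7 ] T [-0.07   0.002  0.002] gap 0.128
door origin [0.5753 0.1079 0.052 ] yaw -1.4389
[[-0.0097  0.9913  0.1315]
 [ 0.0046  0.1315 -0.9913]
 [-0.9999 -0.009  -0.0059]]
```

View pics/w6c.png

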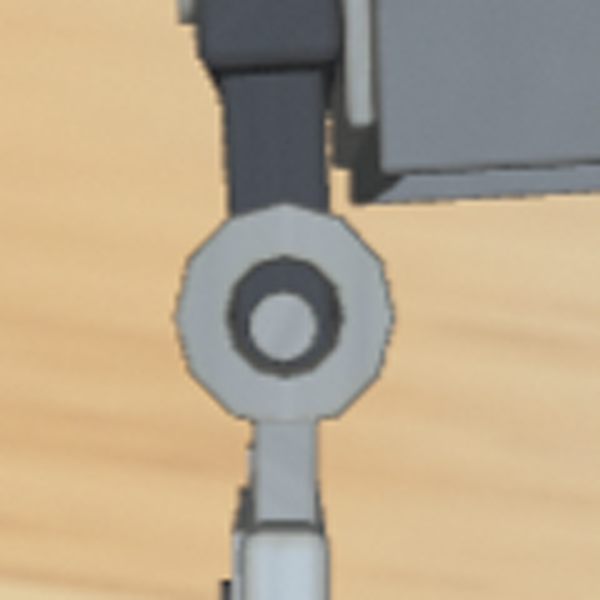

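```bash
cat > ana6.py <<'E'
from h import *
import pickle,sys
n=sys.argv[1]; x0,y0,k0=map(float,sys.argv[2:5]); a=list(map(float,sys.argv[5:]))
p,s=pickle.load(open(n+".pkl","rb")); M=R.from_quat(s["tool_rot"]).as_matrix()
W=lambda x,y,z:onz("wrist",(x0+x/k0,y0+y/k0),z,p)
u=W(a[2],a[3],.110); zo=s["tcp_pos"][2]-.1071+.010; k=W(a[0],a[1],zo+.088)
d=u-k; d[2]=0; print("pin",u,"k",k,"zo",zo,"need",d.round(5),"tool",(M.T@d).round(5))
ax=-M[:,0]; print("axis lean over 88mm (tool)",ax[:2]*88, "at knuckle-bottom72", (k-ax*.016)[:2], "at 0",(k-ax*.088)[:2])
E
python3 ana6.py w6 220 60 5 285 317 284 327
```

```text
pin [0.57308336 0.10707389 0.11      ] k [0.57511558 0.10711477 0.14055271] zo 0.052552705944010424 need [-2.03e-03 -4.00e-05  0.00e+00] tool [ 2.00e-05 -2.02e-03 -2.30e-04]
axis lean over 88mm (tool) [ 0.8094626  -0.40654413] at knuckle-bottom72 [0.5749684  0.10718869] at 0 [0.57430612 0.10752131]
```

{"api": "step_arm", "payload": {"commands": [[0.003,-0.0015,0,0],[0.007,-0.0015,0,0],[0.01,-0.0015,0,0],[0.01,-0.0015,0,0],[0.01,-0.0015,0,0]]}}

```text
t: 6.78
tcp_pos: [0.506, 0.0988, 0.1392]
tool_rot: [0.465, 0.536, -0.467, 0.528]
force: [-0.6, -0.5, -2.7]
finger_gap: 0.13
```

```bash
python3 - <<'E'
from h import *
import pickle
s=telemetry.sense(); im,p=snap("wrist","w7"); pickle.dump((p,s),open("w7.pkl","wb"))
crop("w7",220,60,340,180,5,"w7c")
E
python3 st.py
```

```text
t 6.8333 tcp [0.5063 0.0987 0.1394] F [ 0.65  0.33 -2.09] T [-0.003  0.     0.012] gap 0.126
door origin [0.5735 0.1077 0.0418] yaw -1.439
[[-0.01    0.9913  0.1314]
 [ 0.0046  0.1315 -0.9913]
 [-0.9999 -0.0093 -0.0059]]
```

View pics/w7c.png

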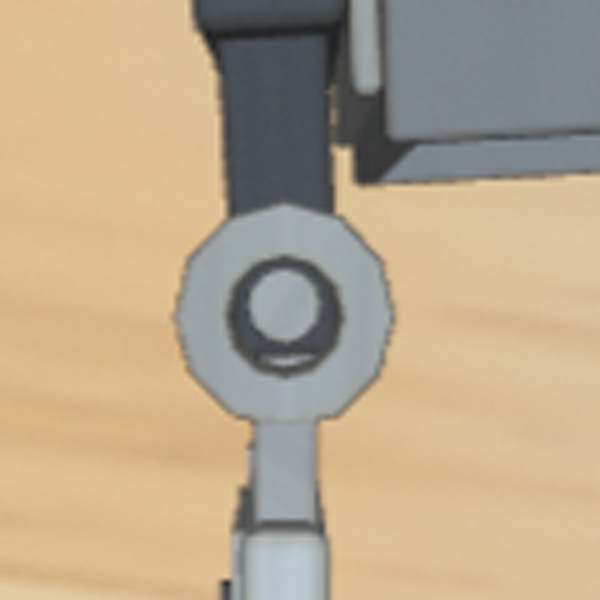

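```bash
python3 ana6.py w7 220 60 5 285 316 285 303
```

```text
pin [0.57339039 0.10715199 0.11      ] k [0.5728184  0.10699164 0.13012783] zo 0.04212782695635547 need [0.00057 0.00016 0.     ] tool [-1.0e-05  5.9e-04 -8.0e-05]
axis lean over 88mm (tool) [ 0.93515603 -0.4092102 ] at knuckle-bottom72 [0.57264837 0.10706604] at 0 [0.57188324 0.10740085]
```

{"api": "step_arm", "payload": {"commands": [[0.001,0.001,0,0],[0.002,0.001,0,0],[0.003,0.001,0,0],[0.004,0.001,0,0],[0.005,0.001,0,0],[0.006,0.001,0,0]]}}

```text
t: 7.33
tcp_pos: [0.5072, 0.0989, 0.1333]
tool_rot: [0.465, 0.536, -0.467, 0.528]
force: [-1.3, -0.1, -3.1]
finger_gap: 0.129
```

```bash
python3 st.py
```

```text
t 7.3333 tcp [0.5072 0.0989 0.1333] F [-1.32 -0.08 -3.06] T [-0.04   0.01  -0.046] gap 0.129
door origin [0.5744 0.1079 0.0357] yaw -1.439
[[-0.0101  0.9913  0.1314]
 [ 0.0047  0.1315 -0.9913]
 [-0.9999 -0.0094 -0.0059]]
```

{"api": "step_arm", "payload": {"commands": [[0.001,0,0,0],[0.002,0,0,0],[0.003,0,0,0],[0.004,0,0,0],[0.004,0,0,0]]}}

```text
t: 7.75
tcp_pos: [0.507, 0.0989, 0.1291]
tool_rot: [0.465, 0.536, -0.467, 0.528]
force: [0.3, 1.0, -2.8]
finger_gap: 0.131
```

```bash
python3 - <<'E'
from h import *
import pickle
s=telemetry.sense(); im,p=snap("wrist","w8"); pickle.dump((p,s),open("w8.pkl","wb"))
crop("w8",220,60,340,180,5,"w8c")
E
python3 st.py
```

```text
t 7.8 tcp [0.507  0.0989 0.1292] F [ 0.5   0.3  -1.49] T [-0.025 -0.026  0.027] gap 0.128
door origin [0.5743 0.1079 0.0315] yaw -1.4389
[[-0.0104  0.9913  0.1315]
 [ 0.0047  0.1315 -0.9913]
 [-0.9999 -0.0097 -0.006 ]]
```

View pics/w8c.png

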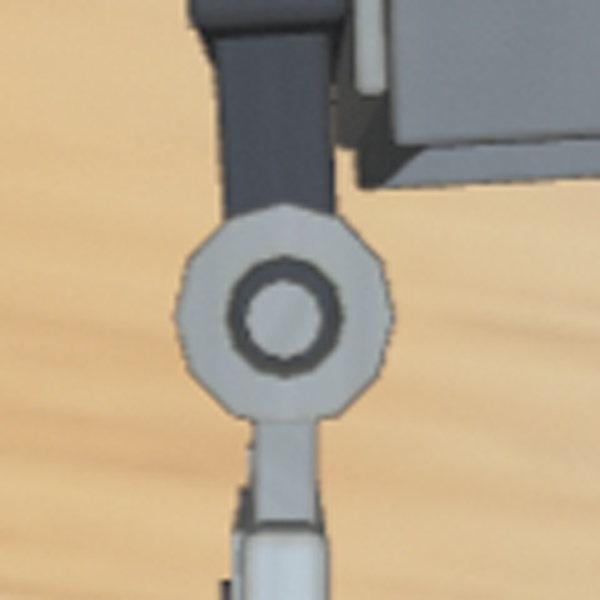

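{"api": "step_arm", "payload": {"commands": [[0.0015,0,0,0],[0.003,0,0,0],[0.0045,0,0,0],[0.006,0,0,0],[0.007,0,0,0],[0.007,0,0,0]]}}

```text
t: 8.3
tcp_pos: [0.5068, 0.099, 0.1219]
tool_rot: [0.465, 0.536, -0.467, 0.528]
force: [-0.4, -0.6, -2.9]
finger_gap: 0.133
```

```bash
python3 st.py
```

```text
t 8.3 tcp [0.5068 0.099  0.1219] F [-0.41 -0.57 -2.92] T [-0.029  0.     0.053] gap 0.133
door origin [0.5739 0.108  0.0242] yaw -1.439
[[-0.011   0.9913  0.1315]
 [ 0.0047  0.1315 -0.9913]
 [-0.9999 -0.0102 -0.0061]]
```

{"api": "step_arm", "payload": {"commands": [[0.001,0,0,0],[0.002,0,0,0],[0.003,0,0,0],[0.004,0,0,0],[0.004,0,0,0]]}}

```text
t: 8.72
tcp_pos: [0.5067, 0.099, 0.1177]
tool_rot: [0.465, 0.536, -0.467, 0.528]
force: [-0.2, 0.4, -2.4]
finger_gap: 0.129
```

```bash
python3 st.py
```

```text
t 8.7167 tcp [0.5067 0.099  0.1177] F [-0.19  0.42 -2.4 ] T [ 0.028  0.057 -0.012] gap 0.129
door origin [0.5739 0.108  0.02  ] yaw -1.439
[[-0.0111  0.9913  0.1314]
 [ 0.0047  0.1315 -0.9913]
 [-0.9999 -0.0104 -0.0061]]
```

Contact is expected within about 1 mm, so I'll feel for it in 0.5 mm steps.

{"api": "step_arm", "payload": {"commands": [[0.0005,0,0,0],[0.001,0,0,0],[0.001,0,0,0]]}}

```text
t: 8.97
tcp_pos: [0.5066, 0.099, 0.1173]
tool_rot: [0.465, 0.536, -0.467, 0.528]
force: [-2.0, -0.4, 3.4]
finger_gap: 0.13
```

```bash
python3 st.py|head -1
```

```text
t 8.9667 tcp [0.5066 0.099  0.1173] F [-2.01 -0.35  3.39] T [0.022 0.139 0.027] gap 0.13
```

Run:
```python
import numpy as np
for t in np.arange(-.06,-.5,-.06):
    c,s=np.cos(t),np.sin(t); y,z=.067,.0007
    print(round(t,2),(y-(y*c-z*s)).round(4),(z-(y*s+z*c)).round(4))
```

```text
-0.06 0.0001 0.004
-0.12 0.0004 0.008
-0.18 0.001 0.012
-0.24 0.0018 0.0159
-0.3 0.0028 0.0198
-0.36 0.004 0.0236
-0.42 0.0055 0.0274
-0.48 0.0072 0.031
```

{"api": "step_arm", "payload": {"commands": [[-0.0005,0,0,0],[-0.0005,0,0,0]]}}

```text
t: 9.13
tcp_pos: [0.5069, 0.099, 0.118]
tool_rot: [0.465, 0.536, -0.467, 0.528]
force: [0.4, -0.1, -3.3]
finger_gap: 0.135
```

```bash
python3 st.py
```

```text
t 9.1333 tcp [0.5069 0.099  0.118 ] F [ 0.36 -0.15 -3.28] T [ 0.016 -0.061 -0.011] gap 0.135
door origin [0.5741 0.108  0.0203] yaw -1.4389
[[-0.0101  0.9913  0.1315]
 [ 0.0046  0.1316 -0.9913]
 [-0.9999 -0.0094 -0.0059]]
```

{"api": "step_arm", "payload": {"commands": [[0,0,0,0],[0,0,0,0],[0,0,0,0],[0,0,0,0],[0,0,0,0]], "jaw": 0.025}}

```text
t: 9.55
tcp_pos: [0.507, 0.099, 0.118]
tool_rot: [0.465, 0.536, -0.467, 0.528]
force: [-0.1, -0.6, 0.5]
finger_gap: 0.288
```

```bash
python3 st.py
python3 - <<'E'
from h import *
import pickle
s=telemetry.sense(); im,p=snap("wrist","w9"); pickle.dump((p,s),open("w9.pkl","wb")); snap("side","d9")
crop("w9",200,60,360,370,1.9,"w9c"); crop("d9",160,150,340,280,4.4,"d9c")
E
```

```text
t 9.55 tcp [0.507 0.099 0.118] F [-0.06 -0.59  0.49] T [0.014 0.012 0.008] gap 0.288
door origin [0.5743 0.108  0.0203] yaw -1.4389
[[-0.0099  0.9913  0.1315]
 [ 0.0046  0.1315 -0.9913]
 [-0.9999 -0.0092 -0.0059]]
```

View pics/w9c.png

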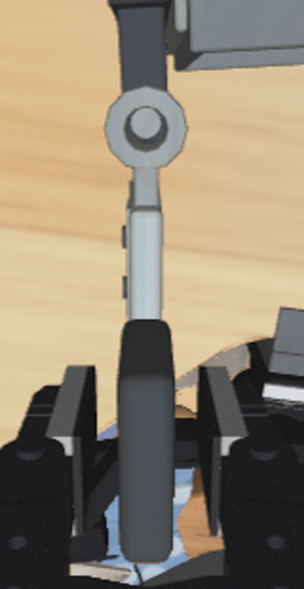

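View pics/d9c.png

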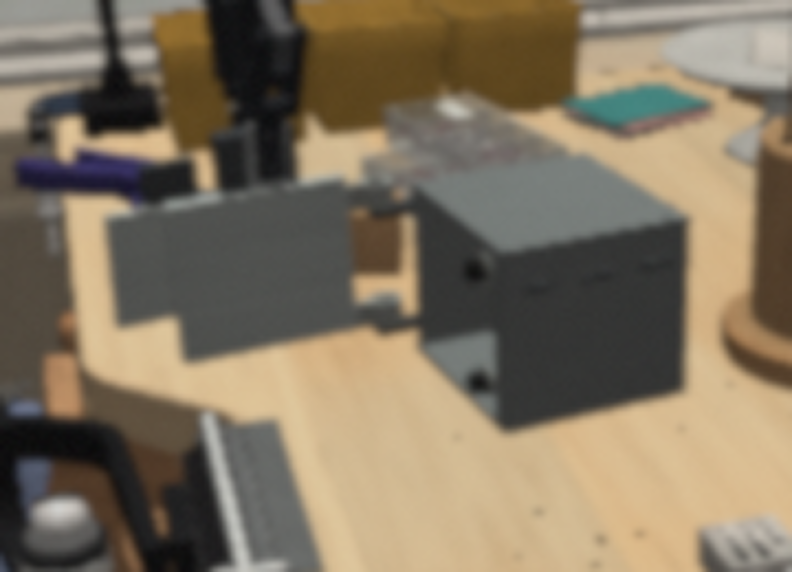

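The door hangs on its own, with both knuckles down on the arms and the pin tip showing at (146,122). I'll grip it again and swing.

{"api": "step_arm", "payload": {"commands": [[0,0,0,0],[0,0,0,0],[0,0,0,0],[0,0,0,0],[0,0,0,0]], "jaw": 0.0, "grip_force": 35}}

```text
t: 10.07
tcp_pos: [0.5069, 0.099, 0.118]
tool_rot: [0.465, 0.536, -0.467, 0.528]
force: [-0.0, 0.5, 0.4]
finger_gap: 0.127
```

{"api": "step_arm", "payload": {"commands": [[0,0.0001,0.004,-0.06],[0,0.0004,0.008,-0.12],[0,0.001,0.012,-0.18],[0,0.0018,0.0159,-0.24],[0,0.0018,0.0159,-0.24]]}}

```text
t: 10.48
tcp_pos: [0.511, 0.0833, 0.118]
tool_rot: [0.398, 0.588, -0.399, 0.58]
force: [0.5, 1.3, 2.6]
finger_gap: 0.135
```

```bash
cat > arc.py <<'E'
from h import *
import sys
s=telemetry.sense(); M=R.from_quat(s["tool_rot"]).as_matrix(); yaw=np.arctan2(M[1,2],M[0,2])
H=np.array([.5732,.1071]); d=np.r_[H-s["tcp_pos"][:2],0]; r=(M.T@d)[1:]
print("t",s["t"],"F",s["force"].round(2),"T",s["ft_torque"].round(3),"z",s["tcp_pos"][2].round(4),"yaw",yaw.round(4),"hinge in tool y,z",r.round(4),"gap",s["finger_gap"].round(3),"q6",s["q"][5].round(2))
y,z=.0671,.0  # desired hinge offset
for t in np.arange(1,9)*float(sys.argv[1]):
    c,sn=np.cos(t),np.sin(t); print(t.round(3),(r[0]-(y*c-z*sn)).round(4),(r[1]-(y*sn+z*c)).round(4))
E
python3 arc.py -0.06
```

```text
Traceback (most recent call last):
  File "arc.py", line 5, in <module>
    print("t",s["t"],"F",s["force"].round(2),"T",s["ft_torque"].round(3),"z",s["tcp_pos"][2].round(4),"yaw",yaw.round(4),"hinge in tool y,z",r.round(4),"gap",s["finger_gap"].round(3),"q6",s["q"][5].round(2))
                                                                                                                                                              ^^^^^^^^^^^^^^^^^^^^^
AttributeError: 'float' object has no attribute 'round'
```

```bash
sed -i 's/s\["finger_gap"\].round(3)/s["finger_gap"]/' arc.py; python3 arc.py -0.06
```

```text
t 10.4833 F [0.53 1.29 2.6 ] T [0.248 0.081 0.055] z 0.118 yaw -1.1986 hinge in tool y,z [0.0666 0.0004] gap 0.13493732187397367 q6 1.14
-0.06 -0.0004 0.0044
-0.12 -0.0 0.0084
-0.18 0.0006 0.0124
-0.24 0.0014 0.0163
-0.3 0.0025 0.0202
-0.36 0.0038 0.024
-0.42 0.0053 0.0278
-0.48 0.0071 0.0314
```

{"api": "step_arm", "payload": {"commands": [[-0.0003,-0.0003,0.0043,-0.06],[-0.0003,0,0.0084,-0.12],[-0.0003,0.0006,0.0124,-0.18],[-0.0003,0.0014,0.0163,-0.24],[-0.0003,0.0025,0.0202,-0.3],[-0.0003,0.0038,0.024,-0.36],[-0.0003,0.0038,0.024,-0.36]]}}

```text
t: 11.07
tcp_pos: [0.5239, 0.0627, 0.1179]
tool_rot: [0.289, 0.65, -0.288, 0.642]
force: [1.9, 3.7, 0.2]
finger_gap: 0.134
```

```bash
python3 arc.py -0.06
```

```text
t 11.0667 F [1.93 3.67 0.23] T [ 0.473 -0.022  0.065] z 0.1179 yaw -0.8397 hinge in tool y,z [ 0.0663 -0.0001] gap 0.13388166758578085 q6 0.74
-0.06 -0.0006 0.0039
-0.12 -0.0003 0.0079
-0.18 0.0003 0.0119
-0.24 0.0012 0.0158
-0.3 0.0022 0.0197
-0.36 0.0035 0.0235
-0.42 0.0051 0.0273
-0.48 0.0068 0.0309
```

{"api": "step_arm", "payload": {"commands": [[0,0,0,0],[0,0,0,0],[0,0,0,0],[0,0,0,0]], "jaw": 0.022}}

```text
t: 11.4
tcp_pos: [0.5236, 0.0627, 0.1179]
tool_rot: [0.289, 0.65, -0.288, 0.642]
force: [0.8, -0.0, -0.4]
finger_gap: 0.259
```

```bash
python3 arc.py -0.06
python3 - <<'E'
from h import *
import pickle
s=telemetry.sense(); im,p=snap("wrist","w10"); pickle.dump((p,s),open("w10.pkl","wb"))
crop("w10",200,60,360,370,1.9,"w10c")
E
```

```text
t 11.4 F [ 0.79 -0.02 -0.39] T [-0.004  0.026 -0.01 ] z 0.1179 yaw -0.8403 hinge in tool y,z [0.0666 0.    ] gap 0.25866024468010695 q6 0.74
-0.06 -0.0004 0.0041
-0.12 -0.0 0.0081
-0.18 0.0006 0.0121
-0.24 0.0014 0.016
-0.3 0.0025 0.0199
-0.36 0.0038 0.0237
-0.42 0.0053 0.0274
-0.48 0.0071 0.031
```

View pics/w10c.png

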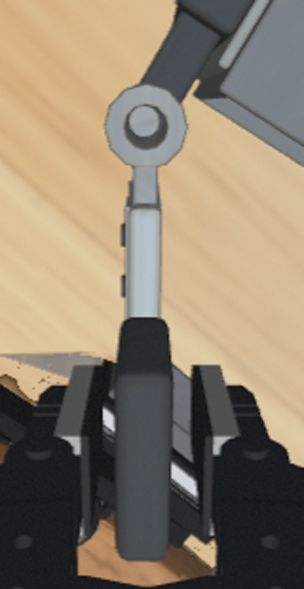

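{"api": "step_arm", "payload": {"commands": [[0,-0.0003,0.0041,-0.06],[0,0,0.0081,-0.12],[0,0.0006,0.0121,-0.18],[0,0.0014,0.016,-0.24],[0,0.0025,0.0199,-0.3],[0,0.0038,0.0237,-0.36],[0,0.0053,0.0274,-0.42],[0,0.0071,0.031,-0.48]], "jaw": 0.018}}

```text
t: 12.12
tcp_pos: [0.5494, 0.0442, 0.1176]
tool_rot: [0.127, 0.7, -0.124, 0.692]
force: [0.7, -0.1, 0.3]
finger_gap: 0.213
```

```bash
python3 arc.py -0.06; python3 st.py
```

```text
t 12.1167 F [ 0.72 -0.06  0.26] T [-0.017  0.058 -0.007] z 0.1176 yaw -0.3578 hinge in tool y,z [0.0672 0.0002] gap 0.21269480612998215 q6 0.23
-0.06 0.0003 0.0043
-0.12 0.0006 0.0083
-0.18 0.0012 0.0122
-0.24 0.0021 0.0162
-0.3 0.0031 0.0201
-0.36 0.0044 0.0239
-0.42 0.006 0.0276
-0.48 0.0077 0.0312
t 12.1167 tcp [0.5494 0.0442 0.1176] F [ 0.72 -0.06  0.26] T [-0.017  0.058 -0.007] gap 0.213
door origin [0.573  0.109  0.0207] yaw -0.3578
[[-0.0102  0.3503  0.9366]
 [ 0.006   0.9366 -0.3502]
 [-0.9999  0.002  -0.0116]]
```

{"api": "step_arm", "payload": {"commands": [[0,0.0003,0.0043,-0.06],[0,0.0006,0.0083,-0.12],[0,0.0012,0.0122,-0.18],[0,0.0021,0.0162,-0.24],[0,0.0031,0.0201,-0.3],[0,0.0044,0.0239,-0.36],[0,0.0044,0.0239,-0.36]]}}

```text
t: 12.7
tcp_pos: [0.5742, 0.0398, 0.1174]
tool_rot: [0.001, 0.71, 0.003, 0.704]
force: [-0.2, -1.1, -0.4]
finger_gap: 0.212
```

```bash
python3 arc.py -0.02;  python3 - <<'E'
from h import *
import pickle
s=telemetry.sense(); im,p=snap("wrist","w11"); pickle.dump((p,s),open("w11.pkl","wb"))
E
```

```text
t 12.7 F [-0.23 -1.1  -0.37] T [-0.05   0.028  0.006] z 0.1174 yaw 0.0027 hinge in tool y,z [ 0.0673 -0.0008] gap 0.21167949322115448 q6 -0.13
-0.02 0.0003 0.0006
-0.04 0.0003 0.0019
-0.06 0.0004 0.0033
-0.08 0.0005 0.0046
-0.1 0.0006 0.0059
-0.12 0.0007 0.0073
-0.14 0.0009 0.0086
-0.16 0.0011 0.0099
```

View pics/w11.png

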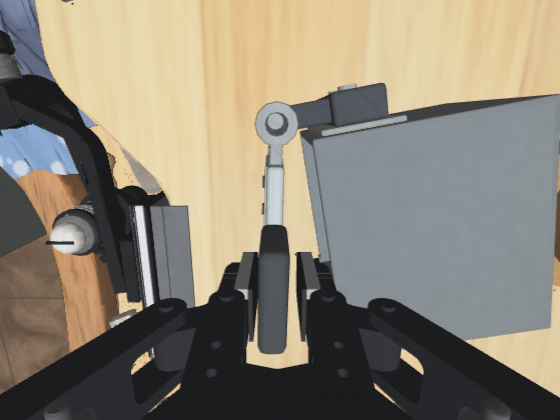

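Run:
```python
from h import *
import pickle
p,s=pickle.load(open("w11.pkl","rb"))
im=cv2.imread("pics/w11.png"); 
crop("w11",250,80,400,290,2.8,"w11c")
for z in (.108,):
  a=onz("wrist",(313,137),z,p);b=onz("wrist",(336,265),z,p);c=onz("wrist",(558,95),z,p);print(a,b,c,np.arctan2(a[1]-b[1],a[0]-b[0])-np.pi/2,np.arctan2(c[1]-a[1],c[0]-a[0]))
```

```text
[0.59041015 0.10050059 0.108     ] [0.60401774 0.03764969 0.108     ] [0.69581149 0.11860471 0.108     ] 0.21321517037742277 0.1701038108206153
```

View pics/w11c.png

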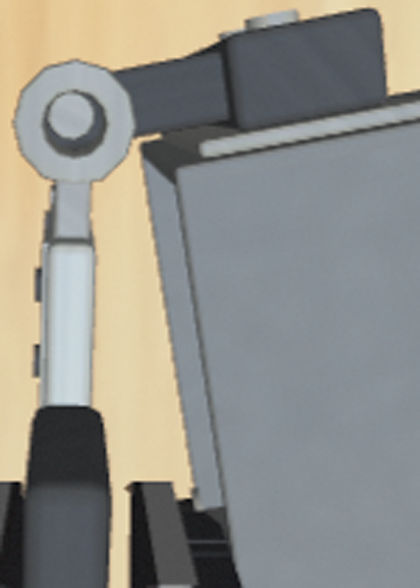

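{"api": "step_arm", "payload": {"commands": [[0,0.0003,0.001,-0.02],[0,0.0003,0.0022,-0.04],[0,0.0004,0.0035,-0.06],[0,0.0005,0.0047,-0.08],[0,0.0006,0.006,-0.1],[0,0.0007,0.0073,-0.12],[0,0.0007,0.0073,-0.12]]}}

```text
t: 13.33
tcp_pos: [0.5813, 0.0406, 0.1173]
tool_rot: [-0.041, 0.709, 0.045, 0.703]
force: [0.4, 0.4, -0.2]
finger_gap: 0.212
```

```bash
python3 arc.py -0.01;  python3 - <<'E'
from h import *
import pickle
s=telemetry.sense(); im,p=snap("wrist","w12"); pickle.dump((p,s),open("w12.pkl","wb"))
crop("w12",240,80,440,380,2,"w12c")
E
```

```text
t 13.3333 F [ 0.43  0.43 -0.24] T [ 0.003 -0.013  0.023] z 0.1173 yaw 0.1217 hinge in tool y,z [0.067  0.0001] gap 0.21237023192372403 q6 -0.25
-0.01 -0.0001 0.0007
-0.02 -0.0001 0.0014
-0.03 -0.0001 0.0021
-0.04 -0.0 0.0027
-0.05 -0.0 0.0034
-0.06 0.0 0.0041
-0.07 0.0001 0.0048
-0.08 0.0001 0.0054
```

View pics/w12c.png

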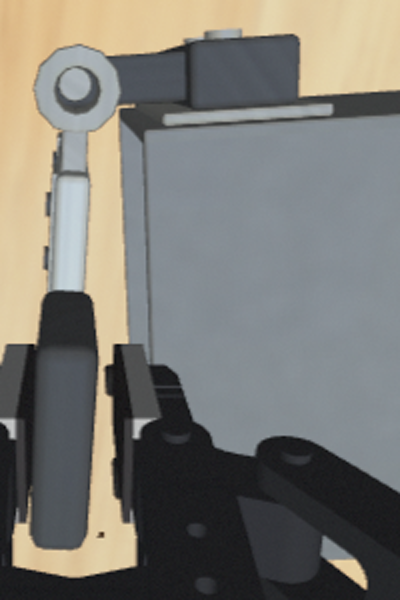

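{"api": "step_arm", "payload": {"commands": [[0,0,0.001,-0.01],[0,0,0.002,-0.02],[0,0,0.003,-0.03],[0,0,0.004,-0.04],[0,0,0.005,-0.05],[0,0,0.005,-0.05]]}}

```text
t: 13.88
tcp_pos: [0.5864, 0.0412, 0.1172]
tool_rot: [-0.058, 0.708, 0.063, 0.701]
force: [-0.3, 0.2, -0.0]
finger_gap: 0.214
```

```bash
python3 arc.py -0.01|head -1;  python3 - <<'E'
from h import *
import pickle
s=telemetry.sense(); im,p=snap("wrist","w13"); pickle.dump((p,s),open("w13.pkl","wb"))
crop("w13",240,80,440,380,2,"w13c")
E
```

```text
t 13.8833 F [-0.28  0.18 -0.02] T [-0.021  0.038 -0.001] z 0.1172 yaw 0.1715 hinge in tool y,z [ 0.0672 -0.0017] gap 0.21448519921598713 q6 -0.3
```

View pics/w13c.png

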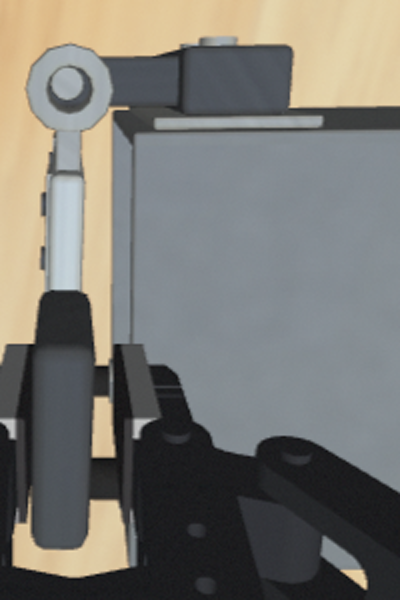

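{"api": "step_arm", "payload": {"commands": [[0,0,0.0005,0],[0,0,0.001,0],[0,0,0.0015,0],[0,0,0.002,0]]}}

```text
t: 14.27
tcp_pos: [0.5882, 0.0415, 0.1171]
tool_rot: [-0.058, 0.708, 0.063, 0.701]
force: [-0.1, 0.1, 0.2]
finger_gap: 0.206
```

{"api": "step_arm", "payload": {"commands": [[0,0,0.0005,0],[0,0,0.001,0],[0,0,0.001,0]]}}

```text
t: 14.52
tcp_pos: [0.5891, 0.0416, 0.1171]
tool_rot: [-0.058, 0.708, 0.063, 0.701]
force: [-0.5, -0.1, -0.3]
finger_gap: 0.209
```

```bash
python3 arc.py -0.01|head -1;  python3 - <<'E'
from h import *
import pickle
s=telemetry.sense(); im,p=snap("wrist","w14"); pickle.dump((p,s),open("w14.pkl","wb"))
crop("w14",240,80,440,380,2,"w14c")
E
```

```text
t 14.5167 F [-0.48 -0.11 -0.3 ] T [-0.081  0.101  0.003] z 0.1171 yaw 0.1712 hinge in tool y,z [ 0.0672 -0.0045] gap 0.20876976608821018 q6 -0.3
```

View pics/w14c.png

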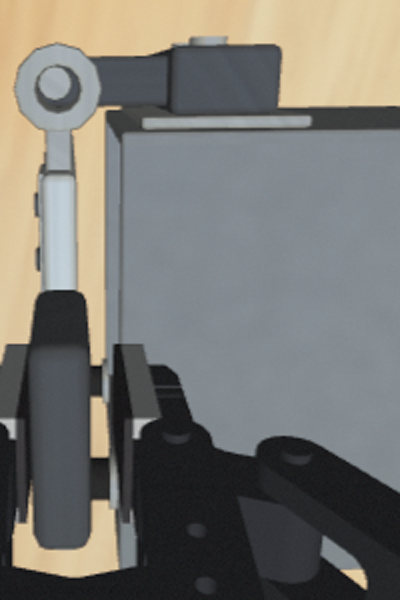

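{"api": "step_arm", "payload": {"commands": [[0,0,0.0005,0],[0,0,0.001,0],[0,0,0.001,0]]}}

```text
t: 14.82
tcp_pos: [0.5893, 0.0416, 0.1171]
tool_rot: [-0.058, 0.708, 0.063, 0.701]
force: [-3.0, -0.7, 2.2]
finger_gap: 0.207
```

```bash
python3 arc.py -0.01|head -1
```

```text
t 14.8167 F [-2.95 -0.72  2.2 ] T [-0.233  0.427  0.051] z 0.1171 yaw 0.1714 hinge in tool y,z [ 0.0673 -0.0047] gap 0.20740926005945892 q6 -0.29
```

{"api": "step_arm", "payload": {"commands": [[0,0,-0.001,0],[0,0,-0.002,0],[0,0,-0.003,0],[0,0,-0.003,0]]}}

```text
t: 15.15
tcp_pos: [0.5865, 0.0413, 0.1171]
tool_rot: [-0.058, 0.708, 0.063, 0.701]
force: [-0.3, -0.7, 0.2]
finger_gap: 0.215
```

```bash
python3 arc.py -0.01|head -1;  python3 - <<'E'
from h import *
import pickle
s=telemetry.sense(); im,p=snap("wrist","w15"); pickle.dump((p,s),open("w15.pkl","wb")); snap("side","d15")
crop("w15",240,80,440,380,2,"w15c"); crop("d15",200,150,340,270,5.5,"d15c")
E
```

```text
t 15.15 F [-0.35 -0.66  0.23] T [ 0.011 -0.053  0.04 ] z 0.1171 yaw 0.1713 hinge in tool y,z [ 0.0672 -0.0019] gap 0.21466750160368886 q6 -0.3
```

View pics/w15c.png

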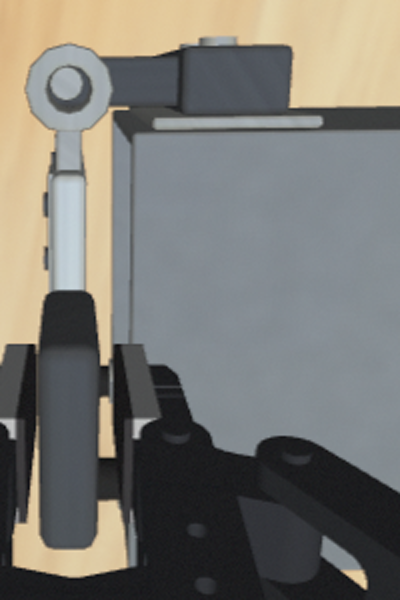

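View pics/d15c.png

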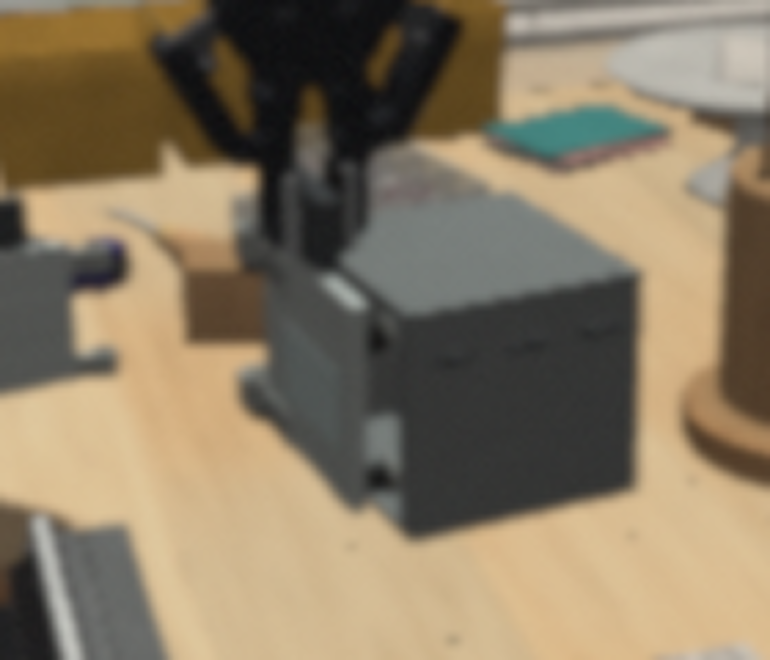

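{"api": "step_arm", "payload": {"commands": [[0,0,0.0005,0],[0,0,0.0005,0],[-0.005,0,0.0005,0],[-0.015,0,0.0005,0],[-0.03,0,0.0005,0],[-0.05,0,0.0005,0],[-0.08,0,0.0005,0],[-0.11,0,0.0005,0]], "jaw": 0.026}}

```text
t: 15.92
tcp_pos: [0.5878, 0.0407, 0.2285]
tool_rot: [-0.058, 0.709, 0.063, 0.7]
force: [0.6, 0.3, 0.7]
finger_gap: 0.305
```

{"api": "step_arm", "payload": {"commands": [[-0.02,-0.01,0,0],[-0.05,-0.02,-0.01,0],[-0.08,-0.02,-0.02,0],[-0.08,-0.02,-0.02,0]]}}

```text
t: 16.25
tcp_pos: [0.5746, 0.0162, 0.3163]
tool_rot: [-0.059, 0.704, 0.061, 0.705]
force: [0.5, 0.1, 0.4]
finger_gap: 0.305
```

```bash
python3 arc.py -0.01|head -1;  python3 - <<'E'
from h import *
import pickle
s=telemetry.sense(); im,p=snap("wrist","w16"); pickle.dump((p,s),open("w16.pkl","wb")); snap("side","d16"); snap("scene","s16")
crop("w16",200,60,480,270,2.8,"w16c"); crop("d16",200,150,340,270,5.5,"d16c")
E
```

```text
t 16.25 F [0.48 0.1  0.43] T [ 0.022 -0.088  0.033] z 0.3163 yaw 0.1705 hinge in tool y,z [0.0898 0.0141] gap 0.30506989317567934 q6 -0.34
```

View pics/w16.png

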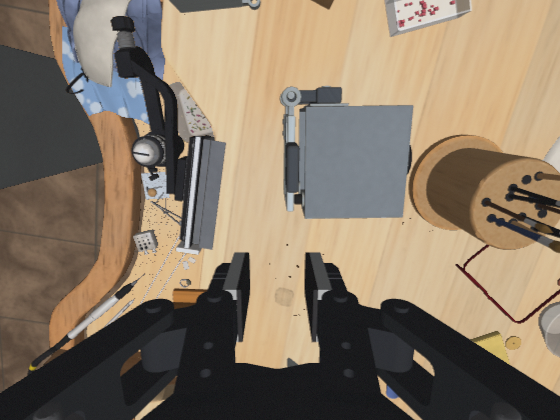

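View pics/d16c.png

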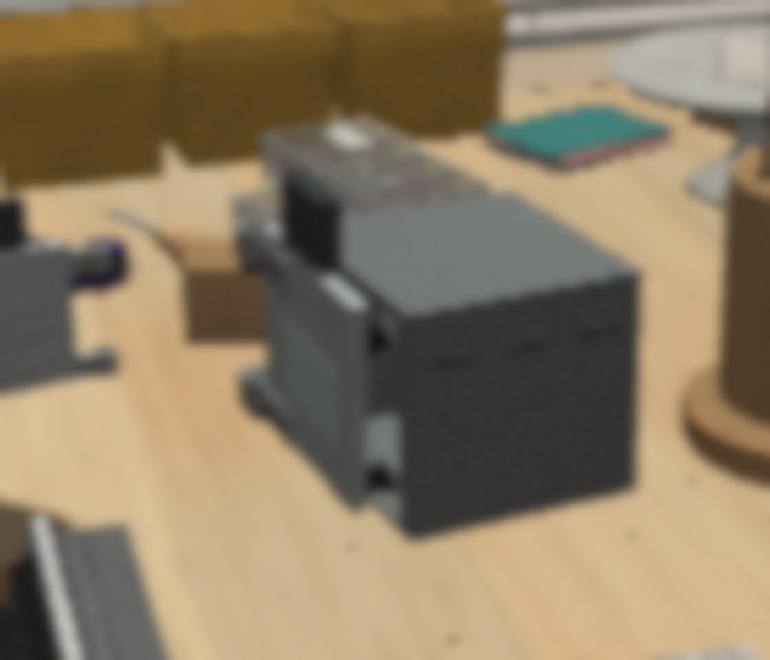

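View pics/w16c.png

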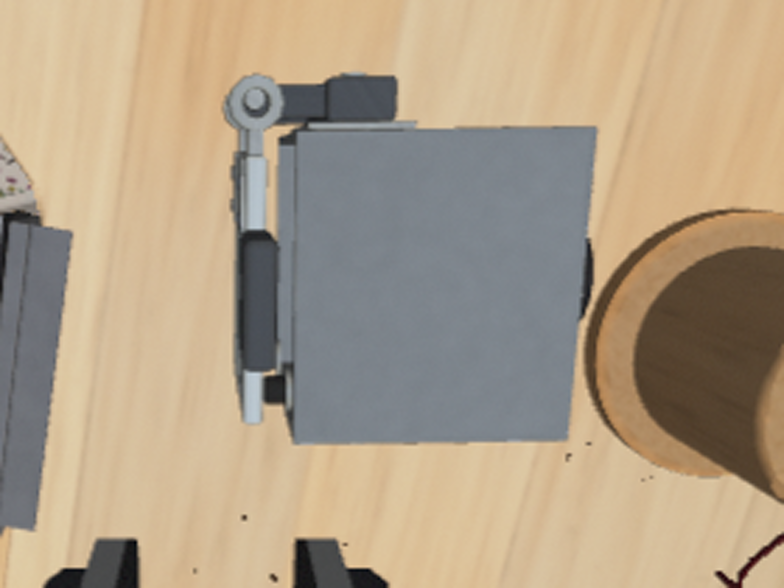

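Run:
```python
from h import *
import pickle
p,s=pickle.load(open("w16.pkl","rb"))
W=lambda x,y,z:onz("wrist",(200+x/2.8,60+y/2.8),z,p)
k=W(254,101,.108); e=W(252,422,.115); print("k",k,"door len",np.linalg.norm((k-e)[:2]),"yaw",np.arctan2(*(k-e)[[1,0]])-np.pi/2)
c=[W(*q,.108) for q in [(298,131),(294,443),(596,127),(568,439)]]
f=lambda a,b:np.arctan2(*(a-b)[[1,0]])
y=f(c[0],c[1])-np.pi/2; print("hood yaw",y,f(c[2],c[0]),f(c[3],c[1]),f(c[2],c[3])-np.pi/2, np.mean(c,axis=0))
hy=np.mean([y,f(c[2],c[0]),f(c[3],c[1])]);h=np.mean(c,axis=0)
for q in (W(262,422,.115),W(242,422,.115),k): d=R.from_euler('z',-hy).apply(q-h); print("in hood mm",(d*1e3).round(1))
```

```text
k [0.57368336 0.10606172 0.108     ] door len 0.11819965106968514 yaw 0.17309805251264443
hood yaw 0.1819391986235952 0.18327868310188838 0.18531213197729177 0.190801754441273 [0.65538593 0.05024156 0.108     ]
in hood mm [-67.5 -48.5   7. ]
in hood mm [-75.3 -48.3   7. ]
in hood mm [-70.1  69.8   0. ]
```

View pics/s16.png

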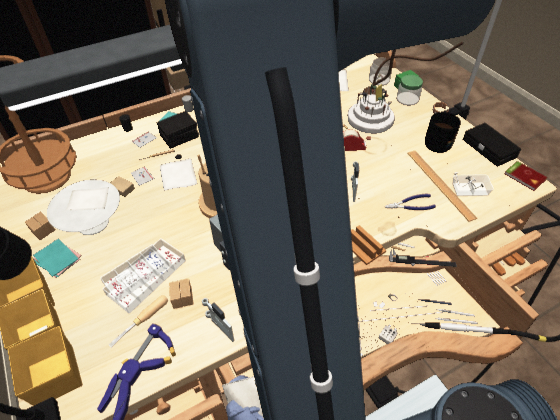

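```bash
python3 -c "
from station import manip; print(manip.sign_off())"
```

```text
the job is handed in; nothing more can be done
None
```

The door is hung on both hinge pins and shut against the rubber stops. The gripper is clear of it, and I handed the job in after about 16 s of the 72 s allowed.

**Hanging:** I lifted the door out of its rest and carried it at about 94° open. The wrist camera put the pin axis at (0.573, 0.107) m. I lowered the door slowly and felt it seat with about 6 N of push, at the height expected for fully home. I then let go while it stood open, and the pictures showed both knuckles down on the bracket arms.

**Swinging:**
- I first swung it gripped. By about 34° of swing the moment at the wrist had risen to about 0.47 N·m, with about 4 N of sideways force. I estimated roughly 6.5 N at each pin.
- I then let go and pushed the tab the rest of the way with the jaws loosely round it. The door met the stops at about 3 N.

**Last checks:**
- The shut door measured parallel to the hood's front within about 0.01 rad.
- The door's inner face came out at about -67 mm against the stops' -66 mm, which is about 1 mm apart and within the camera's error. I relied on the felt contact for whether it was shut.
- The tool leaned about 0.01 rad throughout, and the moves I had could not correct it.
- I went nowhere near the two loose blocks, and they look unmoved in the pictures, though I did not measure their positions again.

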